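# Level a mounted section in the guarded two-station hand press

### The arm

A 6-joint arm with a two-finger parallel gripper is mounted at the origin on a cart in front of the work surface, level with it; the furniture and walls round the work are solid. World frame = base frame: x ahead of the robot, y to its left, z up, the work surface at z = 0. Lengths are in m, angles in rad, forces in N, time in s.
With the tool pointing down it reaches from about 0.35 to 0.975 m from the base axis. Payload 4.9 kg.
Tool frame: the origin (TCP) lies on the front face of the gripper's body, between the roots of the fingers; the fingertips stand ctrl.finger_overhang ahead of it and the grasp point (between the pads) lies 54 mm ahead of it (ctrl.finger_overhang is the distance from the TCP to the fingertips, in m); z points along the fingers, y is the line along which they close (so a half turn about z gives the same grasp; the last joint's range is limited). The gripper opens to 85 mm and grips with 20 to 120 N. Pads are 22 mm wide; open, the fingers measure 114 mm over their backs; the gripper's body (76 mm by 85 mm) begins 54 mm behind the grasp point. The pads swing forward as they close: fully open they stand 13 mm farther back than shut.
Start: joints at [1.078, 0.053, 1.613, -0, 1.476, -0.119], TCP at [0.228, 0.582, 0.304] pointing down, gripper open.
Joint ranges: [-3.01, 3.01], [-1.01, 2.22], [0.06, 2.58], [-1.02, 4.17], [0.09, 2.62], [-3.14, 3.14]. Speed limits (rad/s): [2.57, 2.57, 3.14, 3.14, 3.14, 3.14].

### API

Orientations are given as a rotation vector (axis times angle).
In Python, from station import ctrl, vision gives the robot as it stands. The module is installed in compiled form; this text tells all that it offers.
- The arm moves only by the tool drive_tool, never from a script. Its argument "rows" is a list of rows, each a list of 2 entries, a list of its own where there are three numbers: the shift along the tool's x, y, z in m, then the turn about the tool's z in rad. A call has 1 to 10 rows; each row shifts and turns the commanded pose from where the row before left it, along the tool's axes as they then stand; what a row does not reach is not made up. A row lasts 1/10 s, in which the tool goes at most 50 mm and 8.59 degrees, less where a joint would pass 70% of its speed; a pose out of reach is approached as far as the arm can. A call with a gripper value outside its range is refused whole. "jaw" is the closure, from 0 (fully open) to 1 (shut), set as the call begins (left out, the last holds). The fingers move at their own pace and stop on an object; "grip_force" is the grip in N (left out, the last holds). Time passes only in rows, so rows that do not move let the fingers close. It gives the time, the measured TCP pose, the force, the opening and the grip force at its end, in the units of the state.
- ctrl.get_obs(): the state, without advancing time (a new reading comes with each control period).
- vision.get_image(name): name is "side" or "top"; returns a dict with "image" (480x640x3 uint8, blue, green, red), "vertical_fov" (degrees; the focal length in pixels is half the picture's height over the tangent of half this angle, whatever the lens; pixels are square), "cx", "cy" (the principal point, pixels), "dist_coeffs" ([k1, k2, p1, p2, k3] as OpenCV has them; the pictures are not rectified), "R" (3x3) and "t" (3): a world point X has camera coordinates R X + t. Camera axes: x right, y down, z forward; pixel columns grow to the right and rows downward; lengths in m; the calibration is good to about 2 mm. A picture is of the moment at which its call begins. There is no depth.
- ctrl.finish_job(): hands the job in; it is judged then, once.
The state is a dict: "t": time; "q": joint angles; "dq": joint speeds; "effort": joint torques, N m; "tool_pos": TCP position; "tool_rot": TCP orientation; "contact_force": force on the tool from outside, world axes, zero at the start; "wrist_torque": the same for the moment, N m; "opening": finger opening in m; "grip_force": force on a finger pad.
Only numpy, scipy, OpenCV 4.12 (cv2) and the standard library are available. Lean on these libraries where they do the work, as an engineer would, in place of code of your own. Each camera call takes 0.05 s, during which the arm holds its last target. There are 200 camera calls.

### The job

One of the press's two stations holds the round mounted section, the other a square riser block. With the fingertips, push the sliding hood all the way over to the riser block's side so that the window above the section's lever is fully clear, then reach down through that window, press the lever's pad to its stop and hold it down for two seconds, then let it come up and withdraw. Do not touch the guard (plate, rails, wire fence), do not press the other lever, and leave the pieces and everything around the press where they are; nothing is to be lifted.

Things in the scene. Friction and masses are not known exactly. Their poses are not given: they have to be found in the camera images.
- press: fixed hand press, base 230 x 210 x 10 mm. Origin: on the bench top below the middle of the guard plate; z up, x to the press's back (fence and nests are in front, -x, toward the robot), y to the left seen from the robot. Stations at y = +46 mm (left) and -46 mm (right), each with a square nest (40 mm inside, rim 5 mm high) on the base at x = -88 mm.
- guard: fixed guard, not to be touched; origin and axes as the press. White level plate 4 mm thick, top face 110 mm above the bench, x -60 to +60, y -101 to +101 mm, on corner posts, with two windows. On it rails along y at x = +-50 mm and end stops at y = +-97 mm, all 8 mm high. In front of it a steel wire fence, 107 mm high, over the nests (x -60 to -124 mm).
- window_left (a point): centre of the left window, 70 mm (press x) by 66 mm (press y), at the plate's top face; press x = 0, y = +46 mm, 110 mm above the bench.
- window_right (a point): centre of the right window, same size, at press x = 0, y = -46 mm.
- hood (a joint): sliding aluminium hood on the guard plate, between the rails: 92 x 92 mm, its top 25 mm above the plate (135 mm above the bench), upright faces. Value = its middle along press y, m: 0 = both windows half covered, +0.046 = stop, left window covered and right one clear, -0.046 = stop, right window covered and left one clear. About 2 N of friction; stays where it is left.
- hood_top (a point): centre of the hood's top face, 135 mm above the bench.
- lever_left (a joint): press lever under the left window: a steel bar pivoted behind the guard, pad half way along, ram on its front end. 0 = up at rest, 0.21 rad = at its stop; a spring lifts it when let go. Its pad goes 18 mm down (and 4 mm toward press -x). Force at the pad: about 3 N to start, 7 N near the bottom, 11 N at the stop with the ram on a piece.
- lever_right (a joint): press lever under the right window: a steel bar pivoted behind the guard, pad half way along, ram on its front end. 0 = up at rest, 0.21 rad = at its stop; a spring lifts it when let go. Its pad goes 18 mm down (and 4 mm toward press -x). Force at the pad: about 3 N to start, 7 N near the bottom, 11 N at the stop with the ram on a piece.
- pad_left: black rubber push pad of the left lever, 36 x 28 mm (press x, y), 6 mm thick, seen through the left window. Origin: centre of its top face, at rest 100 mm above the bench (10 mm below the guard plate's top face), at press x = 0, y = 46 mm; at the stop 82 mm above the bench.
- pad_right: black rubber push pad of the right lever, 36 x 28 mm (press x, y), 6 mm thick, seen through the right window. Origin: centre of its top face, at rest 100 mm above the bench (10 mm below the guard plate's top face), at press x = 0, y = -46 mm; at the stop 82 mm above the bench.
- ram_left: the left lever's ram, a 10 mm steel rod with an 18 mm ball nose hanging from the lever's front end above the left nest (press x = -88, y = 46 mm), inside the wire fence; origin in the rod at the lever bar, nose 27 mm below. Sprung, so that it bears on the piece with about 2 N.
- ram_right: the right lever's ram, a 10 mm steel rod with an 18 mm ball nose hanging from the lever's front end above the right nest (press x = -88, y = -46 mm), inside the wire fence; origin in the rod at the lever bar, nose 27 mm below. Sprung, so that it bears on the piece with about 2 N.
- section: round mounted section (black resin disc), 30 mm across, 21 mm high, loose in one of the two nests; origin at the centre of its underside, 10 mm above the bench, z up.
- riser: square aluminium riser block, 35 x 35 mm, 32 mm high with its stud, loose in the other nest; origin at the centre of its underside.
- objective: bystander: spare microscope objective, 26 mm across, 46 mm high, standing on the bench to the right of the press; origin at the centre of its underside.
- loupe: bystander: black eye loupe, 35 mm across, 30 mm high, standing on the bench to the left of the press; origin at the centre of its underside.

How it is judged:
On the way, in this order (a step that is already met when the one before it is completed fails the run):
1. the hood is pushed over to the riser block's side, the window above the section's lever is clear (((y of section in the frame of press above 0 m and value of joint hood below -0.04 m) or (y of section in the frame of press below 0 m and value of joint hood above 0.04 m))), for 0.2 s.
2. the section's lever is held down at its stop by its pad, through the clear window, its ram bearing on the section (((y of section in the frame of press above 0 m and value of joint hood below -0.04 m) or (y of section in the frame of press below 0 m and value of joint hood above 0.04 m)) and ((y of section in the frame of press above 0 m and (value of joint lever_left above 0.185 rad and contact force between ram_left and section above 1 N and contact force between any of the fingers, the arm and pad_left above 1 N)) or (y of section in the frame of press below 0 m and (value of joint lever_right above 0.185 rad and contact force between ram_right and section above 1 N and contact force between any of the fingers, the arm and pad_right above 1 N)))), for 1.5 s.
At the end, for the whole second after the job is handed in: The hood stands on the riser block's side within 6 mm of its stop; both levers are up (under 0.03 rad); section and riser block are upright at rest in their nests within 10 mm of where they were; objective and loupe have moved less than 20 mm (((y of section in the frame of press above 0 m and value of joint hood below -0.04 m) or (y of section in the frame of press below 0 m and value of joint hood above 0.04 m)) and value of joint each of lever_left, lever_right below 0.03 rad and distance of each of section, riser from where it was at the start of the episode below 0.01 m and angle between section's own z axis and vertical below 0.1 rad and linear speed of section below 0.01 m/s and distance of each of objective, loupe from where it was at the start of the episode below 0.02 m); the robot touches nothing.
It fails at once if the robot touched the guard (over 0.5 N) (contact force between any of the fingers, the arm and guard above 0.5 N).
It fails at once if the other lever was pressed ((y of section in the frame of press above 0 m and value of joint lever_right above 0.08 rad) or (y of section in the frame of press below 0 m and value of joint lever_left above 0.08 rad)).
It fails at once if the section or the riser block was lifted or shifted (distance of any of section, riser from where it was at the start of the episode above 0.01 m).
It fails at once if a bystander was moved (distance of any of objective, loupe from where it was at the start of the episode above 0.02 m).
It also fails if it takes over 48 s, if anything falls off the work surface, if the arm or the gripper's body presses on something with over 40 N, if the wrist force passes 120 N, or if a joint passes its speed limit or range.

## Working session

There is one attempt and no reset: what is moved stays moved. The work goes in short steps, Python scripts to look and compute and a tool call to move; the robot and the scene stay as the last step left them, time stands still between calls to the robot, and variables do not carry over. Pictures are saved under pics/ and viewed, at most 10 in all, crops included, and the job is handed in when it is done.

Besides the shell and the picture viewer there is one more tool, called as name([rows], argument=value, ...), one row to a line, values as JSON. drive_tool: Moves the arm, as the interface text tells. Its arguments: {"type":"object","properties":{"rows":{"type":"array","items":{"type":"array"}},"jaw":{"type":"number"},"grip_force":{"type":"number"}},"required":["rows"]}

```bash
mkdir -p pics
python3 - <<'E'
from station import ctrl, vision
import cv2,pickle
o=ctrl.get_obs();print(o, ctrl.finger_overhang)
d={n:vision.get_image(n) for n in("side","top")}
pickle.dump(d,open("im.pkl","wb"))
for n in d:
    cv2.imwrite(f"pics/{n}0.png",d[n]["image"]); print(n,{k:v for k,v in d[n].items() if k!="image"})
E
```

```text
{'t': 0.0, 'q': array([ 1.07800690e+00,  5.33510638e-02,  1.61429657e+00,  5.70491265e-06,
        1.47599287e+00, -1.19039921e-01]), 'dq': array([-3.51627176e-04, -8.18734568e-05, -2.70439513e-04, -1.56693729e-03,
        7.39828328e-04,  1.60246154e-03]), 'effort': array([-1.95716989e-04, -3.93664491e+01, -3.70185292e+01, -6.21177878e-05,
        6.78893208e-03, -9.66442030e-06]), 'tool_pos': array([0.22798863, 0.58142364, 0.30266492]), 'tool_rot': array([-5.83558244e-01, -3.08628353e+00,  3.06412248e-03]), 'contact_force': array([ 0.29854274,  0.27582354, -0.3419092 ]), 'wrist_torque': array([-0.04596739, -0.00100753, -0.00471405]), 'grip_force': 0.0, 'opening': 0.08540320232815582} 0.0726
side {'vertical_fov': 43.01918527714679, 'cx': 316.7172053723931, 'cy': 229.3874343120795, 'dist_coeffs': array([-0.0671062,  0.       ,  0.       ,  0.       ,  0.       ]), 'R': array([[ 0.87425072, -0.48519029, -0.01661505],
       [-0.26378359, -0.44601599, -0.85527069],
       [ 0.40755845,  0.75210379, -0.51791504]]), 't': array([-0.562367  ,  0.27120422,  0.95690907])}
top {'vertical_fov': 43.35161287623661, 'cx': 317.8064911222579, 'cy': 230.5808959411927, 'dist_coeffs': array([0.02041052, 0.        , 0.        , 0.        , 0.        ]), 'R': array([[-0.02393231, -0.99971278,  0.00126877],
       [-0.9869547 ,  0.02342474, -0.159285  ],
       [ 0.15920953, -0.00506428, -0.98723183]]), 't': array([-0.03480023,  0.65933938,  0.85444881])}
```

View pics/top0.png

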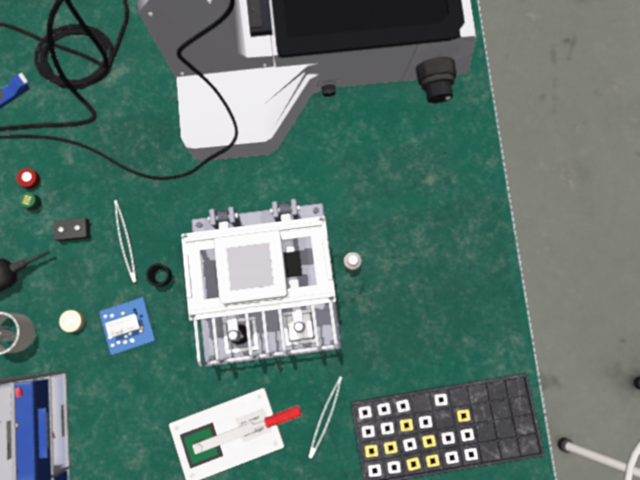

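View pics/side0.png

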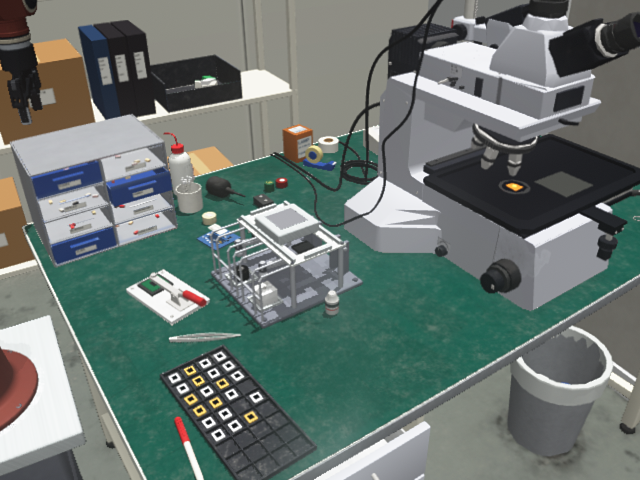

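View crops.

The top view shows the press at about (258,285). The black round piece is in the left nest (237,335), the square aluminium block in the right nest (298,327), and the hood sits near the middle. Next I'll zoom in for accurate corners.

Run:
```python
import cv2,pickle
d=pickle.load(open("im.pkl","rb"))
cv2.imwrite("pics/top1.png",cv2.resize(d["top"]["image"][195:375,165:365],None,fx=3.3,fy=3.3,interpolation=cv2.INTER_CUBIC)[:594])
cv2.imwrite("pics/side1.png",cv2.resize(d["side"]["image"][195:335,190:370],None,fx=4.2,fy=4.2,interpolation=cv2.INTER_CUBIC))
```

```text
(no output)
```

View pics/top1.png

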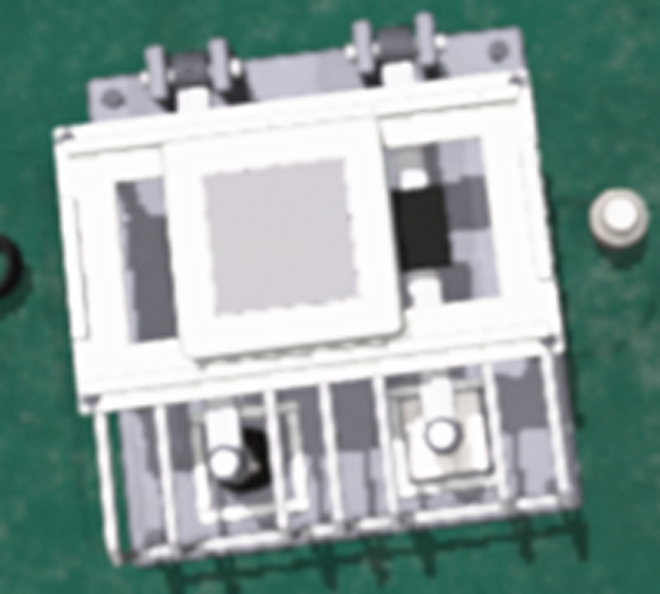

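View pics/side1.png

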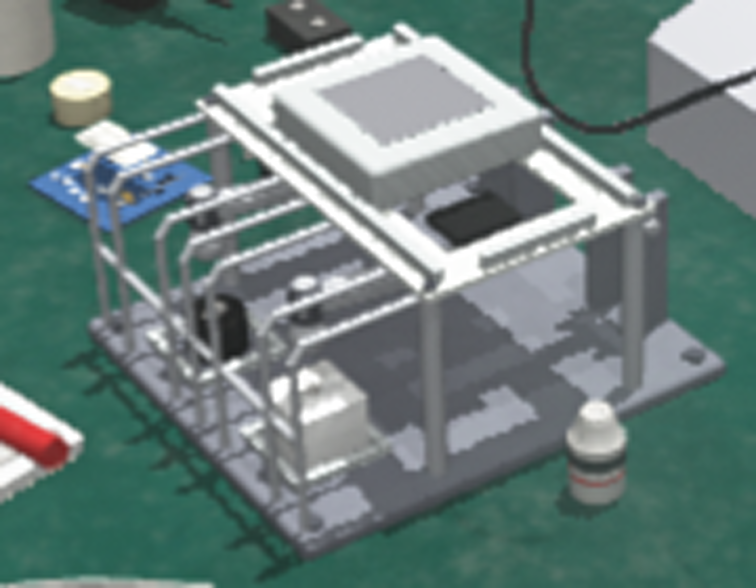

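Both views agree: the round black section is in the left nest and the riser in the right, so the hood must go to -y. I'll fit the press pose from the plate and hood corners in both views.

```bash
cat > h.py <<'E'
import numpy as np,cv2,pickle
from scipy.optimize import least_squares
d=pickle.load(open("im.pkl","rb"))
def proj(n,P):
    c=d[n];f=240/np.tan(np.radians(c["vertical_fov"]/2))
    K=np.array([[f,0,c["cx"]],[0,f,c["cy"]],[0,0,1]])
    return cv2.projectPoints(np.asarray(P,float),cv2.Rodrigues(c["R"])[0],c["t"],K,c["dist_coeffs"])[0][:,0]
def w(p,P):
    P=np.asarray(P,float);c,s=np.cos(p[2]),np.sin(p[2])
    return np.c_[p[0]+c*P[:,0]-s*P[:,1],p[1]+s*P[:,0]+c*P[:,1],P[:,2]]
E
python3 - <<'E'
from h import *
T=lambda a:(np.array(a)+.5)/3.3-.5+[165,195]
S=lambda a:(np.array(a)+.5)/4.2-.5+[190,195]
# order BL BR FR FL
pt,ps=T([[56,130],[525,72],[565,345],[83,410]]),S([[400,30],[655,205],[430,290],[205,100]])
ht,hs=T([[165,143],[378,118],[403,338],[190,358]]),S([[430,40],[552,115],[372,195],[278,100]])
pl=np.array([[.06,.101,0],[.06,-.101,0],[-.06,-.101,0],[-.06,.101,0]])
hd=np.array([[.046,.046,0],[.046,-.046,0],[-.046,-.046,0],[-.046,.046,0]])
def r(p,full=0):
    A=w(p,pl+[0,0,p[3]]);B=w(p,hd+[0,p[5],p[4]])
    e=[proj("top",A)-pt,proj("side",A)-ps,proj("top",B)-ht,proj("side",B)-hs]
    return e if full else np.concatenate(e).ravel()
s=least_squares(r,[.5,.1,.1,.11,.135,0],loss="soft_l1")
print(s.x.round(4));print(np.round(r(s.x,1),1))
for nm,x,y,z in [("padL",0,.046,.1),("padR",0,-.046,.1),("winL",0,.046,.11)]:
    q=w(s.x,[[x,y,z]]);print(nm,q.round(4),T([0,0]),proj("top",q),(proj("top",q)-[165,195])*3.3,(proj("side",q)-[190,195])*4.2)
E
```

```text
[0.6009 0.034  0.111  0.1115 0.1288 0.0078]
[[[-0.3 -0.6]
  [ 0.4 -2. ]
  [ 0.1  0. ]
  [ 0.2  0.4]]

 [[ 0.7 -0.4]
  [-0.8 -0.4]
  [-1.4  1.4]
  [-3.5  0.4]]

 [[-0.7 -1. ]
  [ 1.3 -2.4]
  [ 2.2 -2.5]
  [-1.   0.7]]

 [[ 0.1  0.7]
  [-2.3  1.5]
  [-0.4 -2.1]
  [-3.4  0.3]]]
padL [[0.5958 0.0797 0.1   ]] [164.65151515 194.65151515] [[226.37969247 271.28825221]] [[202.55298514 251.7512323 ]] [[358.91219186 129.51615806]]
padR [[ 0.606  -0.0117  0.1   ]] [164.65151515 194.65151515] [[291.24223683 262.52403728]] [[416.59938152 222.82932303]] [[468.24778059 213.87975896]]
winL [[0.5958 0.0797 0.11  ]] [164.65151515 194.65151515] [[225.31394917 270.62156899]] [[199.03603226 249.55117766]] [[357.81496165 111.26993695]]
```

drive_tool([
  [[0,0,-0.04],-0.122],
  [[0,0,-0.04],-0.122],
  [[0,0,-0.04],-0.122],
  [[0,0,0],-0.121],
  [[0,0,0],0],
], jaw=1, grip_force=60)

```text
t: 0.6
tool_pos: [0.2283, 0.582, 0.4254]
tool_rot: [-0.177, 3.135, 0.003]
contact_force: [0.2, 0.1, -0.8]
opening: 0.0122
grip_force: 0.0
```

```bash
cat > s.py <<'E'
from h import *
from station import ctrl
from scipy.spatial.transform import Rotation as R
p=[.6009,.034,.111]
o=ctrl.get_obs();t=o["tool_pos"];M=R.from_rotvec(o["tool_rot"]).as_matrix()
c,s=np.cos(p[2]),np.sin(p[2]);dx,dy=t[0]-p[0],t[1]-p[1]
print("t",round(o["t"],2),"TCP press",np.round([c*dx+s*dy,-s*dx+c*dy,t[2]],4),"tipz",round(t[2]-ctrl.finger_overhang,4),"yawerr",round(np.arctan2(M[1,1],M[0,1])-np.pi/2-p[2],3),"z",M[:,2].round(3),"F",o["contact_force"].round(1),"open",round(o["opening"],4),ctrl.finger_overhang,o["q"].round(2))
E
python3 s.py
```

```text
t 0.6 TCP press [-0.3096  0.5859  0.4254] tipz 0.3528 yawerr 0.002 z [ 0.001  0.002 -1.   ] F [ 0.2  0.1 -0.8] open 0.0122 0.0726 [ 1.08  0.01  1.46 -0.    1.67 -0.61]
```

drive_tool([
  [[-0.024,-0.038,0],0],
  [[-0.024,-0.038,0],0],
  [[-0.024,-0.038,0],0],
  [[-0.024,-0.038,0],0],
  [[-0.024,-0.038,0],0],
  [[-0.024,-0.038,0],0],
  [[-0.024,-0.038,0],0],
  [[-0.024,-0.038,0],0],
  [[-0.024,-0.038,0.02],0],
  [[-0.024,-0.038,0.02],0],
])

```text
t: 1.6
tool_pos: [0.5102, 0.2296, 0.382]
tool_rot: [0.173, -3.136, 0.0]
contact_force: [0.7, 0.5, -0.3]
opening: -0.0002
grip_force: 0.0
```

drive_tool([
  [[-0.024,-0.038,0.03],0],
  [[-0.024,-0.038,0.03],0],
  [[-0.022,-0.045,0.03],0],
  [[0,0,0.03],0],
  [[0,0,0],0],
  [[0,0,0],0],
])

```text
t: 2.2
tool_pos: [0.5838, 0.1305, 0.271]
tool_rot: [0.176, -3.133, -0.0]
contact_force: [-0.1, 0.1, 0.7]
opening: -0.0002
grip_force: 0.0
```

```bash
python3 s.py
python3 - <<'E'
from station import vision
import cv2,pickle
d={n:vision.get_image(n) for n in("side","top")}
pickle.dump(d,open("im2.pkl","wb"))
import numpy as np
a=cv2.resize(d["top"]["image"][180:360,165:365],None,fx=2,fy=2,interpolation=cv2.INTER_CUBIC)
b=cv2.resize(d["side"]["image"][155:335,180:380],None,fx=2,fy=2,interpolation=cv2.INTER_CUBIC)
cv2.imwrite("pics/b.png",np.hstack([a,b]))
E
```

```text
t 2.2 TCP press [-0.0063  0.0978  0.271 ] tipz 0.1984 yawerr 0.001 z [-0.004 -0.    -1.   ] F [-0.1  0.1  0.7] open -0.0002 0.0726 [ 0.1   0.01  1.71  0.    1.42 -1.59]
```

View pics/b.png

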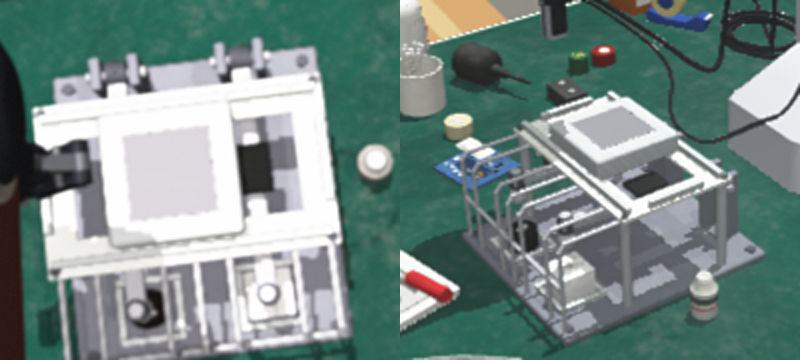

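The fingers are above the left end of the plate: the finger end is at crop (60–92, 145–185) in the top half, with the hood's left face at about x=100. I'll compare the predicted tip projection with the image.

Run:
```python
from h import *
from station import ctrl
o=ctrl.get_obs();t=o["tool_pos"]; p=[.6009,.034,.111]
pr=lambda q:(proj("top",q)-[165,180])*2
print("tip box",pr(w(p,[[-.0063+a,.0978+b,.1984] for a in(-.011,.011) for b in (-.0145,.0145)])).round(0))
print("plate",pr(w(p,[[a,b,.11] for a in(-.06,.06) for b in(-.101,.101)])).round(0))
print("winL",pr(w(p,[[a,.046+b,.11] for a in(-.035,.035) for b in(-.033,.033)])).round(0))
print("winR",pr(w(p,[[a,-.046+b,.11] for a in(-.035,.035) for b in(-.033,.033)])).round(0))
print("hoodL",pr(w(p,[[a,.054,.135] for a in(-.046,.046)])).round(0))
```

```text
tip box [[ 42. 204.]
 [ -4. 210.]
 [ 39. 168.]
 [ -8. 175.]]
plate [[342. 239.]
 [ 50. 278.]
 [318.  69.]
 [ 33. 107.]]
winL [[174. 225.]
 [ 79. 238.]
 [162. 125.]
 [ 68. 138.]]
winR [[306. 207.]
 [211. 220.]
 [292. 108.]
 [199. 121.]]
hoodL [[111. 247.]
 [ 96. 113.]]
```

```bash
python3 s.py
python3 - <<'E'
from station import vision,ctrl
import cv2,pickle
import numpy as np
from h import *
d2={n:vision.get_image(n) for n in("side","top")}
pickle.dump(d2,open("im3.pkl","wb"))
print(abs(d2["top"]["R"]-d["top"]["R"]).max())
t=ctrl.get_obs()["tool_pos"]; print(t,ctrl.get_obs()["t"])
b=d2["top"]["image"].copy()[160:340,100:300]; b=cv2.resize(b,None,fx=2.2,fy=2.2,interpolation=cv2.INTER_CUBIC)
c=d2["side"]["image"].copy()[75:255,180:380]; c=cv2.resize(c,None,fx=2.2*.8,fy=2.2,interpolation=cv2.INTER_CUBIC)
for z,col in((t[2]-.0726,(0,0,255)),(t[2],(0,255,255))):
    u=(proj("top",[[t[0],t[1],z]])[0]-[100,160])*2.2; cv2.circle(b,tuple(int(v) for v in u),4,col,-1)
    u=(proj("side",[[t[0],t[1],z]])[0]-[180,75])*[2.2*.8,2.2]; cv2.circle(c,tuple(int(v) for v in u),4,col,-1);print(u)
cv2.imwrite("pics/c.png",np.hstack([b,c]))
E
python3 s.py
```

```text
t 2.3 TCP press [-0.0051  0.0983  0.2743] tipz 0.2017 yawerr 0.003 z [ 0.002  0.    -1.   ] F [-0.6  0.4 -0.2] open -0.0003 0.0726 [ 0.1   0.01  1.71  0.    1.42 -1.59]
0.0
[0.58517085 0.13126118 0.27498471] 2.4
[134.57023993 210.50487608]
[130.09929094 134.35943386]
t 2.4 TCP press [-0.0049  0.0984  0.275 ] tipz 0.2024 yawerr 0.003 z [ 0.003  0.    -1.   ] F [-0.3 -0.3  0.4] open -0.0006 0.0726 [ 0.1   0.01  1.7  -0.    1.42 -1.59]
```

View pics/c.png

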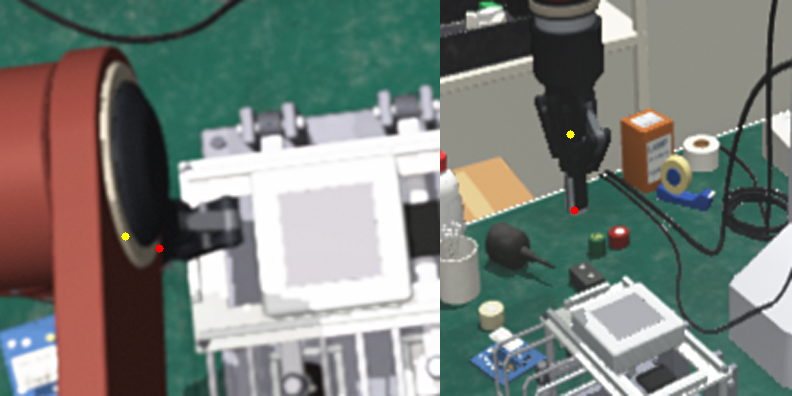

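In the top view the part reaching right, to (240,225), is a high finger knuckle. In the side view the tip (574,210) matches the calibration. Next I'll lower beside the hood's left face, staying above rail height.

drive_tool([
  [[-0.005,-0.016,0],0],
  [[0,0,0.015],0],
  [[0,0,0.02],0],
  [[0,0,0.015],0],
  [[0,0,0.01],0],
  [[0,0,0.005],0],
  [[0,0,0],0],
  [[0,0,0],0],
  [[0,0,0],0],
])

```text
t: 3.3
tool_pos: [0.5921, 0.1151, 0.2088]
tool_rot: [-0.178, 3.135, 0.0]
contact_force: [0.7, 0.5, -0.0]
opening: 0.0001
grip_force: 0.0
```

```bash
python3 s.py
```

```text
t 3.3 TCP press [2.000e-04 8.160e-02 2.088e-01] tipz 0.1362 yawerr 0.002 z [ 0.002  0.    -1.   ] F [ 0.7  0.5 -0. ] open 0.0001 0.0726 [ 0.07  0.08  1.75  0.    1.31 -1.62]
```

drive_tool([
  [[0,0,0.006],0],
  [[0,0,0.006],0],
  [[0,0,0],0],
  [[0,-0.006,0],0],
  [[0,-0.006,0],0],
  [[0,-0.006,0],0],
  [[0,-0.006,0],0],
  [[0,-0.006,0],0],
  [[0,0,0],0],
])

```text
t: 4.2
tool_pos: [0.595, 0.0843, 0.1958]
tool_rot: [-0.176, 3.137, -0.001]
contact_force: [-0.6, 0.1, 0.4]
opening: -0.0002
grip_force: 0.0
```

```bash
python3 s.py
```

```text
t 4.2 TCP press [-0.0003  0.0506  0.1958] tipz 0.1232 yawerr 0.001 z [ 0.    -0.001 -1.   ] F [-0.6  0.1  0.4] open -0.0002 0.0726 [ 0.02  0.09  1.76 -0.    1.29 -1.67]
```

drive_tool([
  [[0,-0.006,0],0],
  [[0,-0.006,0],0],
  [[0,-0.006,0],0],
  [[0,-0.005,0],0],
])

```text
t: 4.6
tool_pos: [0.5975, 0.0619, 0.1957]
tool_rot: [0.177, -3.136, -0.0]
contact_force: [-0.1, 2.5, 0.0]
opening: -0.0002
grip_force: 1.2
```

```bash
python3 s.py
python3 - <<'E'
from station import vision
import cv2
b=vision.get_image("side")["image"][115:275,200:360]
cv2.imwrite("pics/e.png",cv2.resize(b,None,fx=3.5,fy=3.5,interpolation=cv2.INTER_CUBIC))
E
```

```text
t 4.6 TCP press [-0.0003  0.0281  0.1957] tipz 0.1231 yawerr 0.002 z [-0.  0. -1.] F [-0.1  2.5  0. ] open -0.0002 0.0726 [-0.02  0.09  1.77  0.    1.29 -1.7 ]
```

View pics/e.png

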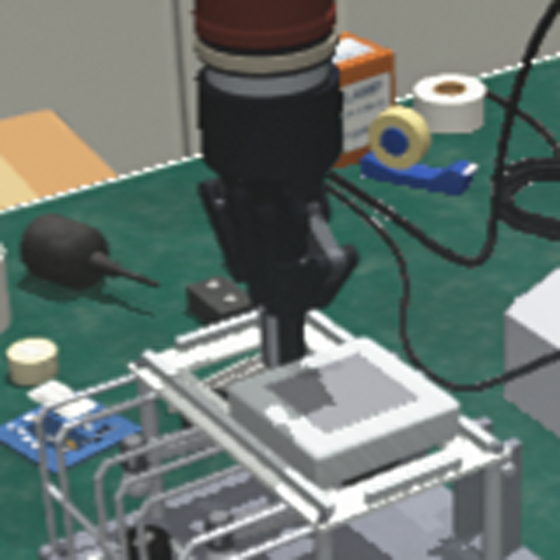

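The fingertips are on the hood's left face and the hood is sliding with 2.5 N. I'll push on to the stop.

drive_tool([
  [[0,-0.005,0],0],
  [[0,-0.005,0],0],
  [[0,-0.004,0],0],
  [[0,-0.003,0],0],
  [[0,0,0],0],
])

```text
t: 5.15
tool_pos: [0.5991, 0.0469, 0.1957]
tool_rot: [0.177, -3.136, -0.007]
contact_force: [-2.8, 8.2, 1.4]
opening: -0.0001
grip_force: 4.4
```

drive_tool([
  [[0,-0.002,0],0],
  [[0,-0.002,0],0],
  [[0,0,0],0],
])

```text
t: 5.45
tool_pos: [0.5992, 0.046, 0.1957]
tool_rot: [0.178, -3.135, -0.018]
contact_force: [-3.0, 19.1, 3.6]
opening: -0.0001
grip_force: 9.5
```

```bash
python3 s.py
```

```text
t 5.45 TCP press [-0.0004  0.0121  0.1957] tipz 0.1231 yawerr 0.003 z [-0.002  0.011 -1.   ] F [-3.  19.1  3.6] open -0.0001 0.0726 [-0.05  0.09  1.76  0.01  1.29 -1.74]
```

Hood is at its stop (force climbed to 19 N). Now I'll back off to the middle of the left window and look before going down.

drive_tool([
  [[0,0.008,0],0],
  [[0,0.01,0],0],
  [[0.001,0.01,0],0],
  [[0,0.0095,0],0],
  [[0,0,0],0],
  [[0,0,0],0],
  [[0,0,0],0],
])

```text
t: 6.15
tool_pos: [0.5947, 0.0784, 0.1957]
tool_rot: [-0.177, 3.136, -0.001]
contact_force: [0.2, -0.6, 0.6]
opening: 0.0003
grip_force: 0.0
```

```bash
python3 s.py
python3 - <<'E'
from station import vision
import cv2,numpy as np
a=vision.get_image("side")["image"][165:295,200:350]
b=vision.get_image("top")["image"][190:350,150:350]
cv2.imwrite("pics/f.png",np.hstack([cv2.resize(a,(415,360),interpolation=cv2.INTER_CUBIC),cv2.resize(b,(375,360)[:2],interpolation=cv2.INTER_CUBIC)]))
E
```

```text
t 6.15 TCP press [-0.0012  0.0448  0.1957] tipz 0.1231 yawerr 0.002 z [ 0. -0. -1.] F [ 0.2 -0.6  0.6] open 0.0003 0.0726 [ 0.01  0.08  1.77 -0.    1.29 -1.68]
```

View pics/f.png

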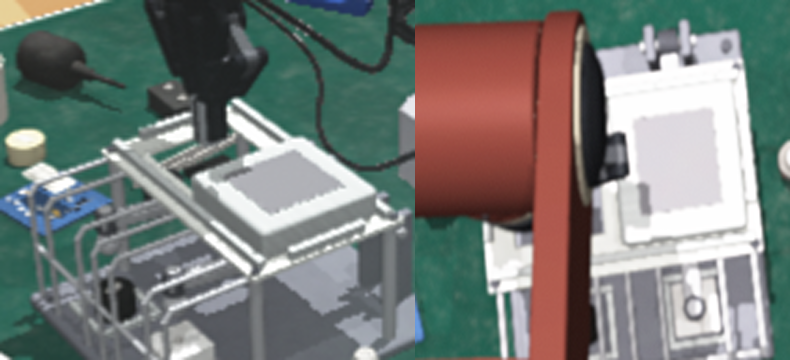

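The hood is at the right end and the tips hang over the black pad, clear of the plate edges. Going down.

drive_tool([
  [[0,0,0.006],0],
  [[0,0,0.006],0],
  [[0,0,0.006],0],
  [[0,0,0.004],0],
  [[0,0,0.004],0],
  [[0,0,0],0],
])

```text
t: 6.85
tool_pos: [0.5941, 0.0786, 0.1693]
tool_rot: [0.178, -3.134, 0.0]
contact_force: [-3.8, -0.4, 5.6]
opening: 0.0003
grip_force: 2.5
```

```bash
python3 s.py
```

```text
t 6.85 TCP press [-0.0018  0.0451  0.1693] tipz 0.0967 yawerr 0.002 z [-0.002 -0.    -1.   ] F [-3.8 -0.4  5.6] open 0.0003 0.0726 [ 0.01  0.11  1.78 -0.    1.25 -1.68]
```

drive_tool([
  [[0.001,0,0.004],0],
  [[0.001,0,0.004],0],
  [[0.001,0,0.003],0],
  [[0.001,0,0.002],0],
  [[0,0,0.001],0],
  [[0,0,0],0],
])

```text
t: 7.45
tool_pos: [0.5916, 0.0783, 0.158]
tool_rot: [-0.178, 3.134, -0.0]
contact_force: [-5.1, 0.0, 9.9]
opening: 0.0
grip_force: 5.5
```

```bash
python3 s.py
```

```text
t 7.45 TCP press [-0.0043  0.045   0.158 ] tipz 0.0854 yawerr 0.002 z [ 0.002  0.    -1.   ] F [-5.1  0.   9.9] open 0.0 0.0726 [ 0.01  0.12  1.8   0.    1.22 -1.68]
```

drive_tool([
  [[0.0005,0,0.0015],0],
  [[0,0,0.0015],0],
  [[0,0,0.001],0],
  [[0,0,0],0],
])

```text
t: 7.85
tool_pos: [0.5912, 0.0782, 0.1552]
tool_rot: [-0.178, 3.134, -0.0]
contact_force: [-7.8, -0.4, 15.9]
opening: -0.0
grip_force: 8.2
```

```bash
python3 s.py
```

```text
t 7.85 TCP press [-0.0047  0.045   0.1552] tipz 0.0826 yawerr 0.002 z [ 0.002 -0.    -1.   ] F [-7.8 -0.4 15.9] open -0.0 0.0726 [ 0.01  0.12  1.8  -0.    1.22 -1.68]
```

drive_tool([
  [[0,0,0.001],0],
  [[0,0,0],0],
  [[0,0,0],0],
  [[0,0,0],0],
  [[0,0,0],0],
  [[0,0,0],0],
  [[0,0,0],0],
  [[0,0,0],0],
  [[0,0,0],0],
  [[0,0,0],0],
])

```text
t: 8.85
tool_pos: [0.5912, 0.0783, 0.155]
tool_rot: [-0.178, 3.135, -0.0]
contact_force: [-10.7, -0.1, 18.6]
opening: -0.0
grip_force: 10.4
```

```bash
python3 s.py
python3 - <<'E'
from station import vision
import cv2
a=vision.get_image("side")["image"][165:295,200:350]
cv2.imwrite("pics/g.png",cv2.resize(a,None,fx=4.5,fy=4.5,interpolation=cv2.INTER_CUBIC))
E
```

```text
t 8.85 TCP press [-0.0047  0.045   0.155 ] tipz 0.0824 yawerr 0.002 z [ 0.002 -0.    -1.   ] F [-10.7  -0.1  18.6] open -0.0 0.0726 [ 0.01  0.12  1.8  -0.    1.22 -1.68]
```

View pics/g.png

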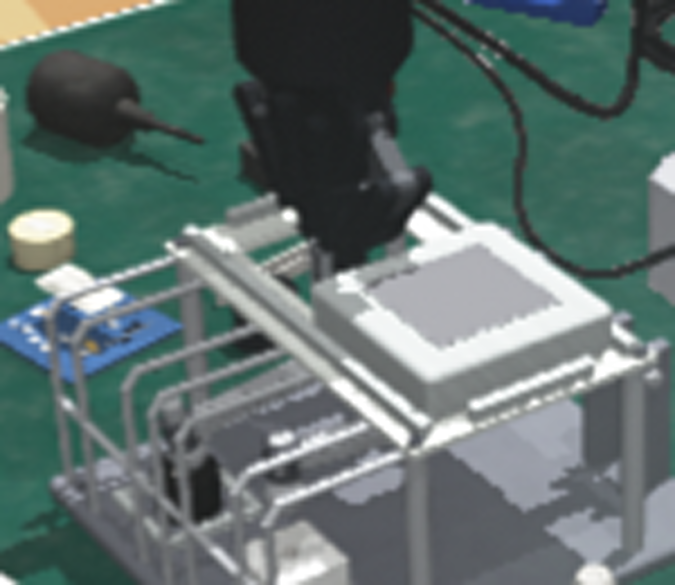

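drive_tool([
  [[0,0,0],0],
  [[0,0,0],0],
  [[0,0,0],0],
  [[0,0,0],0],
  [[0,0,0],0],
  [[0,0,0],0],
  [[0,0,0],0],
  [[0,0,0],0],
  [[0,0,0],0],
  [[0,0,0],0],
])

```text
t: 9.9
tool_pos: [0.5912, 0.0783, 0.155]
tool_rot: [-0.178, 3.135, -0.0]
contact_force: [-10.3, -0.8, 18.8]
opening: 0.0001
grip_force: 10.4
```

The lever is down and the ram is on the black section (190,440). I'll hold another second for margin, then let it up slowly.

drive_tool([
  [[0,0,0],0],
  [[0,0,0],0],
  [[0,0,0],0],
  [[0,0,0],0],
  [[0,0,0],0],
  [[0,0,0],0],
])

```text
t: 10.5
tool_pos: [0.5913, 0.0783, 0.1551]
tool_rot: [-0.178, 3.135, -0.0]
contact_force: [-11.7, -0.8, 19.4]
opening: -0.0001
grip_force: 10.4
```

drive_tool([
  [[-0.001,0,-0.004],0],
  [[-0.001,0,-0.004],0],
  [[-0.001,0,-0.004],0],
  [[-0.001,0,-0.004],0],
  [[0,0,-0.004],0],
  [[0,0,-0.006],0],
  [[0,0,-0.01],0],
  [[0,0,-0.02],0],
  [[0,0,-0.03],0],
  [[0,0,-0.04],0],
])

```text
t: 11.5
tool_pos: [0.593, 0.0786, 0.2756]
tool_rot: [0.177, -3.132, -0.0]
contact_force: [0.1, 0.4, 0.0]
opening: -0.0002
grip_force: 0.0
```

drive_tool([
  [[0,0,-0.03],0],
  [[0,0.03,-0.02],0],
  [[0,0.03,0],0],
  [[0,0,0],0],
  [[0,0,0],0],
  [[0,0,0],0],
  [[0,0,0],0],
])

```text
t: 12.2
tool_pos: [0.5873, 0.1374, 0.326]
tool_rot: [0.176, -3.136, 0.0]
contact_force: [-0.7, 0.2, -0.2]
opening: -0.0001
grip_force: 0.0
```

```bash
python3 s.py
python3 - <<'E'
from station import vision
import cv2,numpy as np
a=vision.get_image("side")["image"][195:335,190:370]
b=vision.get_image("top")["image"][195:375,165:365]
cv2.imwrite("pics/z.png",np.hstack([cv2.resize(a,(400,311)),cv2.resize(b,(346,311))]))
E
```

```text
t 12.2 TCP press [-0.002   0.1043  0.326 ] tipz 0.2534 yawerr 0.001 z [-0.001 -0.    -1.   ] F [-0.7  0.2 -0.2] open -0.0001 0.0726 [ 0.11 -0.01  1.64 -0.    1.51 -1.58]
```

View pics/z.png

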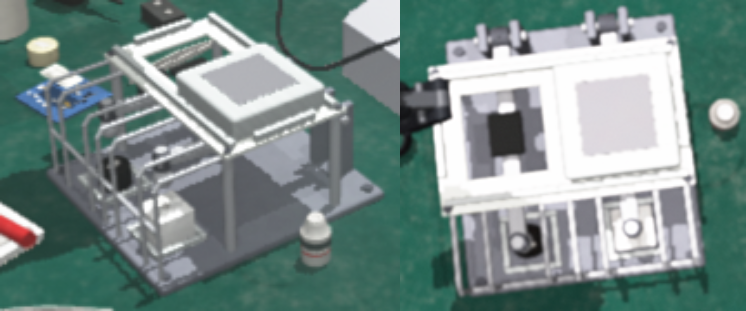

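The hood is on the right with the left window clear. The pad is back up at (507,133) and the pieces are where they started. Handing in.

```bash
python3 -c "
from station import ctrl
print(ctrl.finish_job())"
```

```text
the job is handed in; nothing more can be done
None
```

I pushed the hood to its stop on the riser's (right) side, held the section's (left) lever at its stop for about 2.6 s, let it come up, withdrew and handed the job in; no verdict was returned.

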